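# Snap the lid onto a sample pot with the hand press

## Robot

A 6-joint arm with a two-finger parallel gripper is mounted at the origin on a cart in front of the work surface, level with it; the furniture and walls round the work are solid. World frame = base frame: x ahead of the robot, y to its left, z up, the work surface at z = 0. Lengths are in m, angles in rad, forces in N, time in s.
With the tool pointing down it reaches from about 0.3 to 0.775 m from the base axis. Payload 14.6 kg.
Tool frame: the origin (TCP) lies midway between the tips of the shut fingers; the grasp point (between the pads) lies 19 mm behind it; z points along the fingers, y is the line along which they close (so a half turn about z gives the same grasp; the last joint's range is limited). The gripper opens to 94 mm and grips with 3 to 60 N. Pads are 16 mm wide; open, the fingers measure 119 mm over their backs; the gripper's body (75 mm by 177 mm) begins 78 mm behind the grasp point.
Start: joints at [1.19, 0.3, 1.521, -0, 1.321, -0.067], TCP at [0.17, 0.523, 0.205] pointing down, gripper open.
Joint ranges: [-3.03, 3.03], [-0.79, 2.21], [0.23, 2.52], [-1.04, 4.18], [0, 3.07], [-2.55, 2.55]. Speed limits (rad/s): [2.22, 2.22, 2.57, 3.14, 3.14, 3.14].

## Interface

Orientations are given as [roll, pitch, yaw] about the fixed x, y, z axes, in that order (R = Rz(yaw) Ry(pitch) Rx(roll)).
In Python, from station import ctrl gives the robot as it stands. The module is installed in compiled form; this text tells all that it offers.
- The arm moves only by the tool servo_tool, never from a script. Its argument "plan" is a list of rows, each a list of 7 numbers: the opening in per cent of the stroke, from 0 (shut) to 100 (fully open), then the shift along the tool's x, y, z in m, then the turn, a rotation vector about the tool's x, y, z in rad. A call has exactly 8 rows; each row shifts and turns the commanded pose from where the row before left it, along the tool's axes as they then stand; what a row does not reach is not made up. A row lasts 1/8 s, in which the tool goes at most 62.5 mm and 10.7 degrees, less where a joint would pass 70% of its speed; a pose out of reach is approached as far as the arm can. A call with a gripper value outside its range is refused whole. The fingers move at their own pace and stop on an object; "force" is the grip in N (left out, the last holds). Time passes only in rows, so rows that do not move let the fingers close, or fill a call up. It gives the time, the measured TCP pose, the force, the opening and the grip force at its end, in the units of the state.
- ctrl.get_obs(): the state, without advancing time (a new reading comes with each control period).
- ctrl.camera(name): name is "scene" or "top" or "wrist"; returns a dict with "pixels" (420x560x3 uint8, red, green, blue), "z_map" (420x560 float32, m along the optical axis (not along the pixel's ray), 0 where there is no reading), "mtx" (3x3 intrinsics, pixels), "dist" ([k1, k2, p1, p2, k3] as OpenCV has them; the pictures are not rectified), "pose" (4x4, takes a point from camera to world coordinates). Camera axes: x right, y up, looking along -z (the intrinsics and any distortion apply to the point x, -y, -z); pixel columns grow to the right and rows downward; lengths in m; the calibration is good to about 2 mm. A picture is of the moment at which its call begins.
- ctrl.hand_in(): hands the job in; it is judged then, once.
The state is a dict: "time_s": time; "qpos": joint angles; "joint_vel": joint speeds; "tau": joint torques, N m; "ee_pos": TCP position; "eef_rot": TCP orientation; "force": force on the tool from outside, world axes, zero at the start; "moment": the same for the moment, N m; "grip_width": finger opening in m; "grip_force": force on a finger pad.
Only numpy, scipy, OpenCV 4.12 (cv2) and the standard library are available. Lean on these libraries where they do the work, as an engineer would, in place of code of your own. Each camera call takes 0.05 s, during which the arm holds its last target. There are 200 camera calls.

## Task

Stand the little sample pot upright in the round seat of the lidding press, then close the press's upper handle down onto it until the lid's resistance peaks and gives and the lid is fully home. Use the press for the lid, squeeze gently and stop once it has snapped so the pot is not crushed, leave the pot in the seat, and do not disturb the cups and curd wheels nearby.

Things in the scene. Friction and masses are not known exactly. Their poses are not given: they have to be found in the camera images.
- press: steel hand lidding press, bolted to the table. Origin on the table top under the centre of its seat; z up; both handles point along its -x, the hinge is on its +x side. Base plate 170 x 70 x 10 mm, from x -60 to +110 mm. Lower handle: fixed round bar along -x out to 169 mm, 16 mm above the table. Two hinge cheeks at x 65 to 93 mm, 40 mm over both, 90 mm high
- press_seat (a point): centre of the seat's floor, 14 mm above the table: a round recess of 24 mm inner radius with a low rim of 29 mm outer radius that stands 5 mm above the floor
- press_hinge (a point): point on the hinge axis of the upper handle, 75 mm along the press's +x from the seat centre, 75 mm above the table; the axis is parallel to the press's y
- upper_handle (a joint): angle (rad) of the upper handle about the hinge: 0 level, parallel to the lower handle; grows as it is raised; 1.57 straight up; 1.95 leaning back on its stop. Starts at 1.6 to 1.9. Its stiff hinge keeps it about where it is left (1 to 2 N at the grip move it). The lid is home at an angle anywhere from -0.13 to +0.13, different each time (see handle_grip)
- handle_grip (a point): centre of the black round grip (120 mm long, 20 mm diameter) on the upper handle, 205 mm from the hinge; the handle ends 245 mm from it. Nearer the hinge a steel bar 18 mm wide, 12 mm thick. Under the bar, 75 mm from the hinge, a domed rubber pad on a screw meets the lid: its face is 12 to 30 mm below the handle's centre line, set differently each time and not reported
- pot: loose white sample pot, upright, 0.25 to 0.45 kg, 42 mm diameter, wall 34 mm high; origin at the centre of its underside. Grip it round the wall, clear of the lowest 5 mm, which go into the seat. Its lid stands 5 mm proud of the wall
- pot_lid (a joint): how far (m) the pot's captive aluminium lid (disc, 40 mm diameter, 6 mm thick) is in: 0 proud, as it starts, top 45 mm above the pot's underside; 0.005 fully home, top 40 mm. It takes about 23 N on the lid (7 to 10 N at the handle's grip), peaking about 1 mm in; half way it gives, snaps home and stays; then it is hard. Over 60 N on the lid (about 22 N at the grip) crushes the pot
- cup_a: bystander: cup of yellow butterfat, 74 mm wide, 88 mm high; origin at its underside
- cup_b: bystander: cup of yellow butterfat, 75 mm wide, 80 mm high; origin at its underside
- curd_right: bystander: pale fluted curd wheel, 117 mm diameter, 35 mm high, on the right; origin at its underside
- curd_left: bystander: pale fluted curd wheel, 112 mm diameter, 35 mm high, on the left; origin at its underside
Mind the look-alikes: they are no part of the job. Of the things that look like the pot, the smaller one is meant.

How it is judged:
By the outcome, as a careful person would: the job done as asked, in the order asked, and still so for the second after the job is handed in, with the robot touching nothing.
It also fails if it takes over 61 s, if anything falls off the work surface, if the arm or the gripper's body presses on something with over 40 N, if the wrist force passes 120 N, or if a joint passes its speed limit or range.

## Working session

There is one attempt and no reset: what is moved stays moved. The work goes in short steps, Python scripts to look and compute and a tool call to move; the robot and the scene stay as the last step left them, time stands still between calls to the robot, and variables do not carry over. Pictures are saved under pics/ and viewed, at most 10 in all, crops included, and the job is handed in when it is done.

Besides the shell and the picture viewer there is one more tool, called after "Request:" as name(argument=value, ...), one argument or row to a line, values as JSON. servo_tool: Moves the arm, as the interface text tells. Its arguments: {"type":"object","properties":{"plan":{"type":"array","items":{"type":"array","items":{"type":"number"}}},"force":{"type":"number"}},"required":["plan"]}

```bash
mkdir -p pics; cat > h.py <<'E'
import numpy as np, cv2
from station import ctrl
from scipy.spatial.transform import Rotation as R
def cam(n):
    c=ctrl.camera(n); return c
def save(c,f): cv2.imwrite('pics/'+f,c['pixels'][:,:,::-1])
def cloud(c):
    h,w=c['z_map'].shape
    u,v=np.meshgrid(np.arange(w),np.arange(h))
    p=cv2.undistortPoints(np.stack([u,v],-1).reshape(-1,1,2).astype(np.float64),c['mtx'],np.array(c['dist'],float)).reshape(h,w,2)
    z=c['z_map']; P=np.stack([p[...,0]*z,-p[...,1]*z,-z,np.ones_like(z)],-1)
    W=(P@np.array(c['pose']).T)[...,:3]; W[z==0]=np.nan
    return W
E
python3 - <<'E'
from h import *
print(ctrl.get_obs())
for n in ['top','scene']:
    c=cam(n); save(c,n+'0.png'); np.savez(n+'0.npz',**{k:np.array(v) for k,v in c.items()}); print(n,np.round(c['pose'],3).tolist())
E
```

```text
{'time_s': 0.0, 'qpos': array([ 1.19039568e+00,  3.00481425e-01,  1.52162530e+00,  2.36807808e-05,
        1.32070065e+00, -6.65773914e-02]), 'joint_vel': array([ 0.00084328, -0.00090481, -0.00104798, -0.00039681, -0.00078237,
       -0.00013486]), 'tau': array([-6.79278546e-04, -5.31802046e+01, -3.52741206e+01,  7.08357012e-02,
        2.42969021e-02, -9.86493046e-05]), 'ee_pos': array([0.16966379, 0.52288087, 0.20486196]), 'eef_rot': array([-3.14038215e+00, -1.03699503e-04,  2.82776346e+00]), 'force': array([-0.36561367, -0.55931541,  0.16140752]), 'moment': array([ 0.00459798, -0.02362436,  0.03694503]), 'grip_force': 0.0, 'grip_width': 0.09415596177597063}
top [[-0.016, 0.995, -0.097, 0.436], [-1.0, -0.016, -0.001, 0.064], [-0.002, 0.097, 0.995, 0.942], [0.0, 0.0, 0.0, 1.0]]
scene [[0.687, 0.414, -0.597, -0.258], [-0.727, 0.382, -0.571, -0.667], [-0.008, 0.826, 0.563, 0.799], [0.0, 0.0, 0.0, 1.0]]
```

View pics/top0.png

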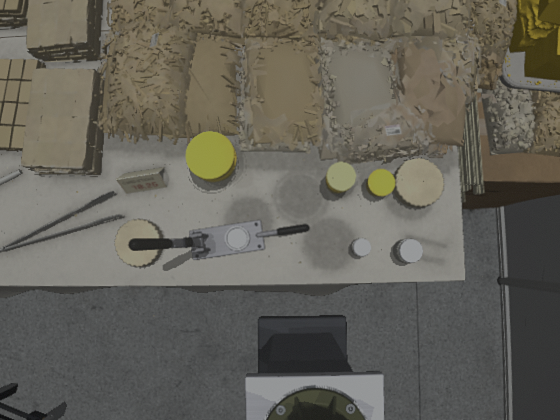

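View pics/scene0.png

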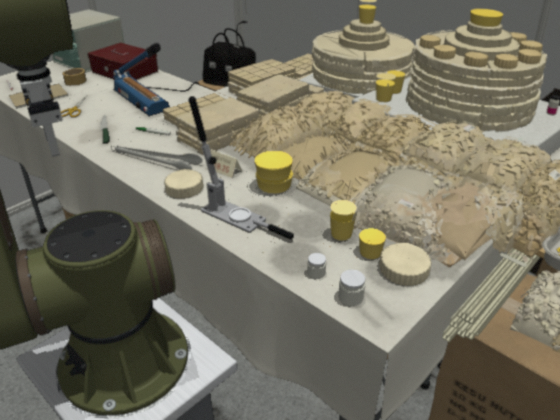

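The top view shows the press with its seat at about (237,238) and its fixed handle running right to (305,230). The upper handle leans back to the left, with its grip at about (150,244). The small pot is at (361,247), and the larger look-alike is at (409,251). The cups are at (341,178) and (381,183), and the curd wheels at (139,243) and (419,183).

```bash
python3 - <<'E'
from h import *
for n in ['top','scene']:
    c=dict(np.load(n+'0.npz')); W=cloud(c); np.save(n+'W.npy',W)
    def box(a,b,lo,hi):
        m=(W[...,0]>a[0])&(W[...,0]<b[0])&(W[...,1]>a[1])&(W[...,1]<b[1])&(W[...,2]>lo)&(W[...,2]<hi); return W[m]
    if n=='top':
        for k,(u,v) in dict(pot=(361,247),big=(409,251),seat=(237,238),lowgrip=(293,231),table=(330,210),cupa=(341,178),cupb=(381,183),cr=(419,183),cl=(120,243),ugrip=(135,244),cheek=(200,243),butter=(210,155)).items(): print(k,np.round(W[v,u],4))
        p=W[247,361]; q=box(p-.04,p+.04,.035,.06); print('pot top',len(q),q.mean(0),q.min(0),q.max(0))
        im=c['pixels'].astype(int)
        # cyl fit of seat: ring pts height 15-22mm
        s=W[238,237]; q=box(s-.05,s+.05,.0165,.024); print('rim',len(q),q.mean(0),q.min(0),q.max(0))
        q=box(s-.035,s+.035,.012,.0165); print('floor',len(q),q.mean(0))
        l=box(s+[-.05,-.2,0],s+[.06,-.06,0],.008,.04); print('low',len(l),l.mean(0),l.min(0),l.max(0))
        l=l[:,:2]; d=np.linalg.svd(l-l.mean(0))[2][0]; print('dir',d)
    else:
        p=np.load('topW.npy')[247,361]; q=box(p-.035,p+.035,.008,.06); print('pot scene',len(q),q.mean(0),q.min(0),q.max(0))
E
```

```text
pot [ 0.4426 -0.1065  0.0422]
big [ 0.4316 -0.2102  0.0564]
seat [0.4681 0.1734 0.0159]
lowgrip [0.4818 0.0444 0.0241]
table [ 0.5308 -0.0439  0.0018]
cupa [ 0.5916 -0.0601  0.0848]
cupb [ 0.5857 -0.1558  0.0477]
cr [ 0.587 -0.248  0.033]
cl [0.4596 0.44   0.0335]
ugrip [0.4505 0.3005 0.3112]
cheek [0.4562 0.2445 0.0845]
butter [0.6478 0.2241 0.0821]
pot top 261 [ 0.44356616 -0.10666461  0.04492741] [ 0.42067794 -0.12643321  0.03504511] [ 0.46263927 -0.08618503  0.04921427]
rim 183 [0.47005249 0.17154117 0.01879084] [0.44268363 0.12468061 0.01650302] [0.49786891 0.20095793 0.02256515]
floor 324 [0.46981179 0.17343632 0.01412333]
low 328 [0.48455253 0.0581738  0.02226619] [0.44426471 0.00739824 0.00824118] [0.5000066  0.11323085 0.02933396]
dir [-0.17478148  0.98460725]
pot scene 395 [ 0.43335662 -0.11454351  0.03341014] [ 0.4173302  -0.13141627  0.00810595] [ 0.46043382 -0.08977898  0.04867724]
```

```bash
cat >> h.py <<'E'
def plan(pos,yaw,n,o=None,pitch=0):
    """rows (dx,dy,dz,rx,ry,rz) from the present measured pose to target; tool down turned to yaw"""
    o=o or ctrl.get_obs(); A=R.from_euler('xyz',o['eef_rot']); B=R.from_euler('xyz',[np.pi,0,yaw])
    w=(A.inv()*B).as_rotvec()/n; d=(np.array(pos)-o['ee_pos'])/n
    for i in range(n):
        print(np.round(np.r_[A.inv().apply(d),w],4).tolist()); A=A*R.from_rotvec(w)
E
python3 - <<'E'
from h import *
plan([.4425,-.1065,.13],1.667,16)
E
```

```text
[-0.0284, -0.0322, 0.0047, -0.0001, 0.0, 0.0725]
[-0.0306, -0.03, 0.0047, -0.0001, 0.0, 0.0725]
[-0.0327, -0.0277, 0.0047, -0.0001, 0.0, 0.0725]
[-0.0346, -0.0253, 0.0047, -0.0001, 0.0, 0.0725]
[-0.0364, -0.0227, 0.0047, -0.0001, 0.0, 0.0725]
[-0.0379, -0.02, 0.0047, -0.0001, 0.0, 0.0725]
[-0.0393, -0.0172, 0.0047, -0.0001, 0.0, 0.0725]
[-0.0404, -0.0143, 0.0047, -0.0001, 0.0, 0.0725]
[-0.0413, -0.0113, 0.0047, -0.0001, 0.0, 0.0725]
[-0.0421, -0.0083, 0.0047, -0.0001, 0.0, 0.0725]
[-0.0426, -0.0052, 0.0047, -0.0001, 0.0, 0.0725]
[-0.0428, -0.0021, 0.0047, -0.0001, 0.0, 0.0725]
[-0.0429, 0.001, 0.0047, -0.0001, 0.0, 0.0725]
[-0.0427, 0.0041, 0.0047, -0.0001, 0.0, 0.0725]
[-0.0423, 0.0072, 0.0047, -0.0001, 0.0, 0.0725]
[-0.0416, 0.0102, 0.0047, -0.0001, 0.0, 0.0725]
```

Request:
servo_tool(
  plan=[
    [100,-0.0284,-0.0322,0.0047,0,0,0.0725],
    [100,-0.0306,-0.03,0.0047,0,0,0.0725],
    [100,-0.0327,-0.0277,0.0047,0,0,0.0725],
    [100,-0.0346,-0.0253,0.0047,0,0,0.0725],
    [100,-0.0364,-0.0227,0.0047,0,0,0.0725],
    [100,-0.0379,-0.02,0.0047,0,0,0.0725],
    [100,-0.0393,-0.0172,0.0047,0,0,0.0725],
    [100,-0.0404,-0.0143,0.0047,0,0,0.0725],
  ],
  force=20,
)

```text
time_s: 1.1
ee_pos: [0.3064, 0.2071, 0.1676]
eef_rot: [3.142, 0.0, 2.246]
force: [0.6, 0.8, 0.1]
grip_width: 0.0937
grip_force: 0.0
```

Request:
servo_tool(
  plan=[
    [100,-0.0413,-0.0113,0.0047,0,0,0.0725],
    [100,-0.0421,-0.0083,0.0047,0,0,0.0725],
    [100,-0.0426,-0.0052,0.0047,0,0,0.0725],
    [100,-0.0428,-0.0021,0.0047,0,0,0.0725],
    [100,-0.0429,0.001,0.0047,0,0,0.0725],
    [100,-0.0427,0.0041,0.0047,0,0,0.0725],
    [100,-0.0423,0.0072,0.0047,0,0,0.0725],
    [100,-0.0416,0.0102,0.0047,0,0,0.0725],
  ],
)

```text
time_s: 2.1
ee_pos: [0.4433, -0.1076, 0.1299]
eef_rot: [-3.141, -0.0, 1.665]
force: [0.1, 0.5, 0.0]
grip_width: 0.0939
grip_force: 0.0
```

```bash
python3 - <<'E'
from h import *
c=cam('wrist'); save(c,'w1.png'); o=ctrl.get_obs(); print(o['time_s'],o['ee_pos'],o['eef_rot'],o['qpos'])
W=cloud(c)
m=(abs(W[...,0]-.4425)<.05)&(abs(W[...,1]+.1065)<.05)&(W[...,2]>.036)&(W[...,2]<.055); q=W[m]
print(len(q),q.mean(0),q.min(0),q.max(0)); plan([.4425,-.1065,.008],1.667,8)
E
```

```text
2.15 [ 0.44450424 -0.11078775  0.1294236 ] [-3.14145337e+00  7.33126185e-04  1.66019247e+00] [-3.23811158e-01  1.79584242e-01  1.85960364e+00 -8.15218882e-04
  1.10223808e+00 -4.12839156e-01]
1506 [ 0.44374136 -0.10734974  0.04555927] [ 0.42089714 -0.12787315  0.0360866 ] [ 0.46323548 -0.06538925  0.04763848]
[0.0006, -0.0002, 0.0152, -0.0, 0.0001, -0.0009]
[0.0006, -0.0002, 0.0152, -0.0, 0.0001, -0.0009]
[0.0006, -0.0002, 0.0152, -0.0, 0.0001, -0.0009]
[0.0006, -0.0002, 0.0152, -0.0, 0.0001, -0.0009]
[0.0006, -0.0002, 0.0152, -0.0, 0.0001, -0.0009]
[0.0006, -0.0002, 0.0152, -0.0, 0.0001, -0.0009]
[0.0006, -0.0002, 0.0152, -0.0, 0.0001, -0.0009]
[0.0006, -0.0002, 0.0152, -0.0, 0.0001, -0.0009]
```

View pics/w1.png

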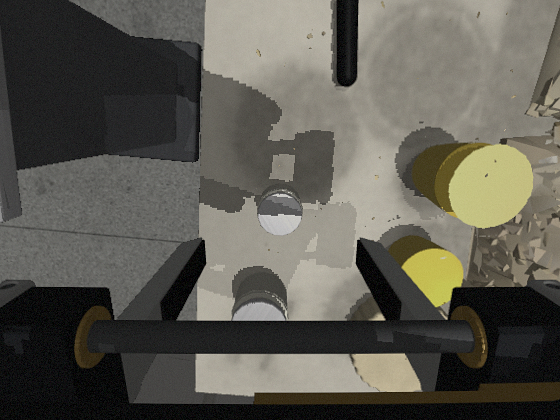

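The wrist view shows the pot lid at (280,212), centred between the fingers. The larger pot is at (258,305), outside the closing path. I'll descend and grip.

Request:
servo_tool(
  plan=[
    [100,0.0005,-0.0005,0.0,0,0,0],
    [100,0,0,0.03,0,0,0],
    [100,0,0,0.03,0,0,0],
    [100,0,0,0.03,0,0,0],
    [100,0,0,0.02,0,0,0],
    [100,0,0,0.012,0,0,0],
    [100,0,0,0,0,0,0],
    [100,0,0,0,0,0,0],
  ],
)

```text
time_s: 3.15
ee_pos: [0.4428, -0.1056, 0.009]
eef_rot: [3.141, 0.0, 1.668]
force: [0.5, -0.3, -0.0]
grip_width: 0.0941
grip_force: 0.0
```

Request:
servo_tool(
  plan=[
    [60,-0.0015,0,0,0,0,0],
    [30,0,0,0,0,0,0],
    [30,0,0,0,0,0,0],
    [30,0,0,0,0,0,0],
    [30,0,0,0,0,0,0],
    [30,0,0,0,0,0,0],
    [30,0,0,0,0,0,0],
    [30,0,0,0,0,0,0],
  ],
  force=20,
)

```text
time_s: 4.15
ee_pos: [0.4426, -0.1072, 0.0082]
eef_rot: [-3.141, -0.0, 1.668]
force: [0.3, 0.0, 0.6]
grip_width: 0.0414
grip_force: 20.0
```

```bash
python3 - <<'E'
from h import *
from scipy.optimize import least_squares
o=ctrl.get_obs(); print(o['grip_width'],o['grip_force'],o['force'])
# seat & press axis from colour: lower black grip + plate edges in top view, rim from both clouds
W=np.load('topW.npy'); s=np.array([.4695,.172])
for n in ['top','scene']:
    W=np.load(n+'W.npy'); r=np.hypot(W[...,0]-s[0],W[...,1]-s[1])
    q=W[(r<.036)&(W[...,2]>.0175)&(W[...,2]<.024)][:,:2]
    f=least_squares(lambda p:np.hypot(*(q-p).T)-.0265,s,loss='soft_l1',f_scale=.002); print(n,'rim',len(q),f.x,f.cost)
W=np.load('topW.npy'); im=np.load('top0.npz')['pixels'].astype(int)
m=(im.max(-1)<70)&(W[...,1]<.1)&(W[...,1]>0)&(abs(W[...,0]-.485)<.03)&(W[...,2]>.014)
q=W[m]; print('grip',len(q),q.mean(0),q.min(0),q.max(0))
m=(im.max(-1)<70)&(abs(W[...,0]-.46)<.06)&(W[...,1]>.2)&(W[...,1]<.4)&(W[...,2]>.1)
q=W[m]; print('upper',len(q),q.mean(0),q.min(0),q.max(0))
E
```

```text
0.04142939430202456 20.000020566936882 [0.25232782 0.02279886 0.56670248]
top rim 133 [0.46959963 0.17314987] 0.0001995247579001597
scene rim 74 [0.46459182 0.17249083] 0.00015807643175917206
grip 218 [0.48588509 0.04587157 0.02363197] [0.47550337 0.00980779 0.01670646] [0.49765497 0.08104669 0.02933396]
upper 649 [0.45287106 0.27985881 0.23565227] [0.44111996 0.24611903 0.10002049] [0.46664526 0.31073353 0.31520863]
```

Request:
servo_tool(
  plan=[
    [30,0,0,-0.03,0,0,0],
    [30,0,0,-0.04,0,0,0],
    [30,0,0,-0.04,0,0,0],
    [30,0.04,0.01,0,0,0,-0.019],
    [30,0.05,0.02,0,0,0,-0.019],
    [30,0.05,0.02,0,0,0,0],
    [30,0.05,0.01,0,0,0,0],
    [30,0,0,0,0,0,0],
  ],
)

```text
time_s: 5.15
ee_pos: [0.4785, 0.0913, 0.1176]
eef_rot: [-3.14, -0.0, 1.71]
force: [0.6, 0.6, -4.3]
grip_width: 0.0417
grip_force: 20.0
```

```bash
python3 - <<'E'
from h import *
from scipy.optimize import least_squares
c=cam('wrist'); save(c,'w2.png'); o=ctrl.get_obs(); print(o['time_s'],o['ee_pos'],o['eef_rot'],o['force'],o['grip_width'])
W=cloud(c); np.savez('w2.npz',W=W,px=c['pixels']); s=np.array([.469,.173]); r=np.hypot(W[...,0]-s[0],W[...,1]-s[1])
for lo,hi in [(.0165,.024)]:
    q=W[(r<.034)&(W[...,2]>lo)&(W[...,2]<hi)][:,:2]
    f=least_squares(lambda p:np.hypot(*(q-p).T)-.0265,s,loss='soft_l1',f_scale=.001); print('rim',len(q),f.x,f.cost,q.min(0),q.max(0))
E
```

```text
5.2 [0.47854829 0.08975358 0.11767019] [-3.14035682e+00  4.30173852e-05  1.70848878e+00] [-0.36254268  0.2413754  -4.22808355] 0.04135368108328657
rim 1193 [0.46944182 0.17420531] 0.001005114644792841 [0.44065036 0.14570406] [0.49813278 0.2029386 ]
```

View pics/w2.png

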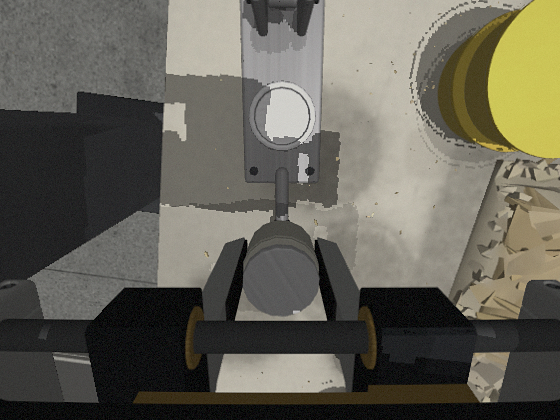

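The wrist view shows the seat ring at (284,116), with the press axis vertical in the image. The pot is held at (281,270), between the fingers.

```bash
python3 - <<'E'
from h import *
d=np.load('w2.npz'); W=d['W']; o=ctrl.get_obs()
r=np.hypot(W[...,0]-o['ee_pos'][0],W[...,1]-o['ee_pos'][1])
q=W[(r<.03)&(W[...,2]>.150)&(W[...,2]<.16)]; print(len(q),q.mean(0),q.min(0),q.max(0),o['ee_pos'],o['eef_rot'])
plan([.4694,.1743,.06],1.708,8)
E
```

```text
4772 [0.4794461  0.09218525 0.15499765] [0.44957662 0.07036691 0.15002548] [0.50455087 0.11032633 0.1599899 ] [0.47854829 0.08975358 0.11767019] [-3.14035682e+00  4.30173852e-05  1.70848878e+00]
[0.0106, 0.0003, 0.0072, -0.0002, 0.0, 0.0001]
[0.0106, 0.0003, 0.0072, -0.0002, 0.0, 0.0001]
[0.0106, 0.0003, 0.0072, -0.0002, 0.0, 0.0001]
[0.0106, 0.0003, 0.0072, -0.0002, 0.0, 0.0001]
[0.0106, 0.0003, 0.0072, -0.0002, 0.0, 0.0001]
[0.0106, 0.0003, 0.0072, -0.0002, 0.0, 0.0001]
[0.0106, 0.0003, 0.0072, -0.0002, 0.0, 0.0001]
[0.0106, 0.0003, 0.0072, -0.0002, 0.0, 0.0001]
```

Request:
servo_tool(
  plan=[
    [30,0.025,0.001,0,0,0,0],
    [30,0.03,0.001,0,0,0,0],
    [30,0.02,0.0005,0.01,0,0,0],
    [30,0.0098,0,0.02,0,0,0],
    [30,0,0,0.025,0,0,0],
    [30,0,0,0.015,0,0,0],
    [30,0,0,0,0,0,0],
    [30,0,0,0,0,0,0],
  ],
)

```text
time_s: 6.2
ee_pos: [0.4706, 0.1728, 0.049]
eef_rot: [3.141, -0.0, 1.705]
force: [0.8, -1.2, -3.2]
grip_width: 0.0417
grip_force: 20.0
```

Request:
servo_tool(
  plan=[
    [30,0.0016,-0.001,0,0,0,0],
    [30,0,0,0.006,0,0,0],
    [30,0,0,0.006,0,0,0],
    [30,0,0,0.005,0,0,0],
    [30,0,0,0.004,0,0,0],
    [30,0,0,0.003,0,0,0],
    [30,0,0,0.0015,0,0,0],
    [30,0,0,0,0,0,0],
  ],
)

```text
time_s: 7.2
ee_pos: [0.4689, 0.1745, 0.0227]
eef_rot: [-3.142, 0.0, 1.706]
force: [-1.5, 0.6, -3.2]
grip_width: 0.0414
grip_force: 20.0
```

Request:
servo_tool(
  plan=[
    [30,0,0,0.0004,0,0,0],
    [30,0,0,0.0004,0,0,0],
    [30,0,0,0,0,0,0],
    [55,0,0,0,0,0,0],
    [65,0,0,0,0,0,0],
    [65,0,0,0,0,0,0],
    [65,0,0,0,0,0,0],
    [65,0,0,0,0,0,0],
  ],
)

```text
time_s: 8.2
ee_pos: [0.4689, 0.1745, 0.022]
eef_rot: [3.142, -0.0, 1.706]
force: [-0.0, -0.1, 0.4]
grip_width: 0.0614
grip_force: 0.0
```

Request:
servo_tool(
  plan=[
    [65,0,0,-0.015,0,0,0],
    [65,0,0,-0.03,0,0,0],
    [65,0,0,-0.04,0,0,0],
    [65,-0.03,0,-0.04,0,0,0],
    [65,-0.05,0,-0.01,0,0,0],
    [65,0,0,0,0,0,0],
    [65,0,0,0,0,0,0],
    [65,0,0,0,0,0,0],
  ],
)

```text
time_s: 9.2
ee_pos: [0.4794, 0.0961, 0.1568]
eef_rot: [-3.141, -0.0, 1.707]
force: [-0.4, 0.4, -0.4]
grip_width: 0.0613
grip_force: 0.0
```

```bash
python3 - <<'E'
from h import *
c=cam('wrist'); save(c,'w3.png'); o=ctrl.get_obs(); print(o['time_s'],o['ee_pos'],o['eef_rot'],o['force'])
W=cloud(c); s=np.array([.4694,.1743]); r=np.hypot(W[...,0]-s[0],W[...,1]-s[1])
q=W[(r<.03)&(W[...,2]>.052)&(W[...,2]<.068)]; print('lid',len(q),q.mean(0),q.min(0),q.max(0))
A=np.c_[q[:,:2],np.ones(len(q))]; print('tilt',np.linalg.lstsq(A,q[:,2],rcond=None)[0])
c=cam('scene'); save(c,'s3.png')
E
```

```text
9.25 [0.47937846 0.09603833 0.1567238 ] [-3.14094512e+00 -8.62520103e-05  1.70699607e+00] [-0.00994298  0.62805523  0.3203061 ]
lid 1692 [0.47063897 0.17381556 0.05962685] [0.45118532 0.15411697 0.05685957] [0.49042186 0.19327845 0.06220476]
tilt [ 0.00168846 -0.00070251  0.0589543 ]
```

View pics/w3.png

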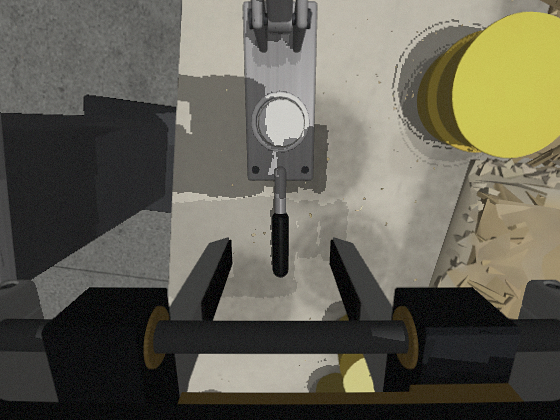

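The wrist view shows the lid at (284,120), concentric with and level in the seat. I'll now shut the fingers and carry them over to the back of the raised handle.

Request:
servo_tool(
  plan=[
    [0,0,0,-0.05,0,0,0],
    [0,0,0,-0.05,0,0,0],
    [0,0,0,-0.05,0,0,0],
    [0,0,0,-0.045,0,0,0],
    [0,0,0,0,0,0,0],
    [0,0.05,0,0,0,0,0],
    [0,0.05,0,0,0,0,0],
    [0,0,0,0,0,0,0],
  ],
)

```text
time_s: 10.3
ee_pos: [0.4653, 0.1969, 0.3504]
eef_rot: [-3.139, 0.0, 1.71]
force: [0.1, -0.2, 0.2]
grip_width: 0.0003
grip_force: 0.0
```

Request:
servo_tool(
  plan=[
    [0,0.05,0,0,0,0,0],
    [0,0.05,0,0,0,0,0],
    [0,0.045,0,0,0,0,0],
    [0,0.025,0,0,0,0,0],
    [0,0,0,0,0,0,0],
    [0,0,0,0.045,0,0,0],
    [0,0,0,0.05,0,0,0],
    [0,0,0,0,0,0,0],
  ],
)

```text
time_s: 11.3
ee_pos: [0.4427, 0.3608, 0.254]
eef_rot: [-3.136, 0.003, 1.705]
force: [0.2, 0.2, -0.1]
grip_width: 0.0003
grip_force: 0.0
```

```bash
cat >> h.py <<'E'
S=np.array([.4694,.174])
def pf(o=None):
    o=o or ctrl.get_obs(); d=o['ee_pos'][:2]-S; y=1.707; 
    return np.round([d@[np.cos(y),np.sin(y)],d@[np.sin(y),-np.cos(y)],o['ee_pos'][2]],4)
E
python3 - <<'E'
from h import *
print(pf())
for th in np.arange(1.7,-.11,-.1):
    u=np.array([-np.cos(th),np.sin(th)]); n=np.array([np.sin(th),np.cos(th)])
    r=.175+.03*(1.7-th)/1.7
    print(round(th,2),np.round([.075,.075]+r*u+.010*n+[.008*min(1,max(0,th)/.5),0],4))
c=cam('scene'); save(c,'s4.png')
E
```

```text
[ 0.1887 -0.0011  0.254 ]
1.7 [0.1155 0.2473]
1.6 [0.0982 0.2514]
1.5 [0.0803 0.2538]
1.4 [0.0622 0.2544]
1.3 [0.0439 0.2531]
1.2 [0.0257 0.25  ]
1.1 [0.0077 0.2449]
1.0 [-0.0098  0.2381]
0.9 [-0.0267  0.2294]
0.8 [-0.0428  0.2189]
0.7 [-0.0579  0.2068]
0.6 [-0.0718  0.193 ]
0.5 [-0.0844  0.1778]
0.4 [-0.097   0.1613]
0.3 [-0.108   0.1436]
0.2 [-0.1173  0.1248]
0.1 [-0.1246  0.1052]
-0.0 [-0.13   0.085]
-0.1 [-0.1317  0.0643]
```

View pics/s4.png

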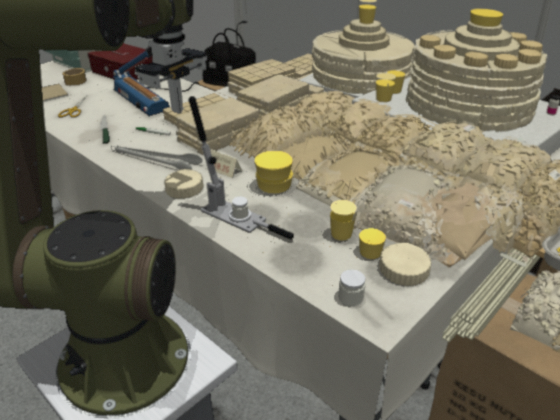

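The scene view shows the shut fingers at (176,95), behind the raised handle at (198,118). The pot stands in the seat at (239,206). I'll sweep the handle forward along its arc.

Request:
servo_tool(
  plan=[
    [0,-0.035,0.0005,0.002,0,0,0],
    [0,-0.035,0.0005,0.003,0,0,0],
    [0,-0.02,0,-0.002,0,0,0],
    [0,-0.018,0,-0.002,0,0,0],
    [0,-0.018,0,-0.001,0,0,0],
    [0,-0.018,0,0.001,0,0,0],
    [0,-0.018,0,0.003,0,0,0],
    [0,-0.018,0,0.005,0,0,0],
  ],
)

```text
time_s: 12.35
ee_pos: [0.4686, 0.1834, 0.2476]
eef_rot: [-3.142, -0.0, 1.706]
force: [0.3, 1.9, -0.3]
grip_width: 0.0006
grip_force: 0.8
```

```bash
python3 - <<'E'
from h import *
print(pf(),ctrl.get_obs()['force'])
E
```

```text
[0.0094 0.0005 0.2476] [ 0.31599464  1.9243559  -0.25633409]
```

Request:
servo_tool(
  plan=[
    [0,-0.018,0,0.009,0,0,0],
    [0,-0.017,0,0.0087,0,0,0],
    [0,-0.016,0,0.0105,0,0,0],
    [0,-0.015,0,0.012,0,0,0],
    [0,-0.014,0,0.014,0,0,0],
    [0,-0.0126,0,0.0152,0,0,0],
    [0,-0.008,0,0.01,0,0,0],
    [0,0,0,0,0,0,0],
  ],
)

```text
time_s: 13.35
ee_pos: [0.4819, 0.0843, 0.1678]
eef_rot: [-3.14, 0.0, 1.705]
force: [-0.4, 0.9, 0.1]
grip_width: 0.0003
grip_force: 0.0
```

```bash
python3 - <<'E'
from h import *
print(pf(),ctrl.get_obs()['force']); c=cam('scene'); save(c,'s5.png')
E
```

```text
[-0.0905  0.0002  0.1678] [-0.43382958  0.88195488  0.08940025]
```

View pics/s5.png

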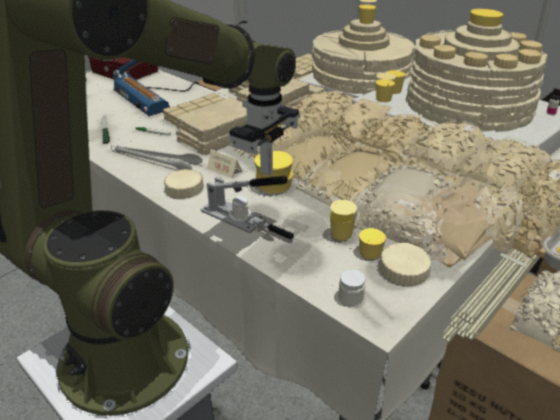

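The scene view shows the fingers on top of the upper handle's grip at about (265,178), with the handle still above level and the pot under it. I'll ease it down.

Request:
servo_tool(
  plan=[
    [0,-0.005,0,0.006,0,0,0],
    [0,-0.005,0,0.007,0,0,0],
    [0,-0.005,0,0.007,0,0,0],
    [0,-0.005,0,0.007,0,0,0],
    [0,-0.004,0,0.006,0,0,0],
    [0,-0.003,0,0.005,0,0,0],
    [0,-0.001,0,0.002,0,0,0],
    [0,0,0,0,0,0,0],
  ],
)

```text
time_s: 14.4
ee_pos: [0.4858, 0.0571, 0.1285]
eef_rot: [-3.141, 0.0, 1.706]
force: [-0.3, -1.0, -0.4]
grip_width: 0.0005
grip_force: 0.0
```

Request:
servo_tool(
  plan=[
    [0,0,0,0.001,0,0,0],
    [0,-0.0005,0,0.001,0,0,0],
    [0,0,0,0.001,0,0,0],
    [0,-0.0005,0,0.001,0,0,0],
    [0,0,0,0.001,0,0,0],
    [0,-0.0005,0,0.001,0,0,0],
    [0,0,0,0,0,0,0],
    [0,0,0,0,0,0,0],
  ],
)

```text
time_s: 15.4
ee_pos: [0.4861, 0.0556, 0.1226]
eef_rot: [3.142, -0.0, 1.706]
force: [-0.3, 1.0, -0.2]
grip_width: 0.0009
grip_force: 0.0
```

```bash
python3 - <<'E'
from h import *
print(pf(),ctrl.get_obs()['force'])
E
```

```text
[-0.1196  0.0004  0.1226] [-0.26650404  0.95263741 -0.24526846]
```

Request:
servo_tool(
  plan=[
    [0,0,0,0.001,0,0,0],
    [0,-0.0005,0,0.001,0,0,0],
    [0,0,0,0.001,0,0,0],
    [0,-0.0005,0,0.001,0,0,0],
    [0,0,0,0.001,0,0,0],
    [0,-0.0005,0,0.001,0,0,0],
    [0,0,0,0,0,0,0],
    [0,0,0,0,0,0,0],
  ],
)

```text
time_s: 16.4
ee_pos: [0.4863, 0.0541, 0.1166]
eef_rot: [-3.142, 0.0, 1.706]
force: [-0.9, -0.6, 0.4]
grip_width: 0.0006
grip_force: 0.0
```

Request:
servo_tool(
  plan=[
    [0,0,0,0.001,0,0,0],
    [0,-0.0005,0,0.001,0,0,0],
    [0,0,0,0.001,0,0,0],
    [0,-0.0005,0,0.001,0,0,0],
    [0,0,0,0.001,0,0,0],
    [0,-0.0005,0,0.001,0,0,0],
    [0,0,0,0,0,0,0],
    [0,0,0,0,0,0,0],
  ],
)

```text
time_s: 17.4
ee_pos: [0.4865, 0.0526, 0.1106]
eef_rot: [3.142, 0.0, 1.706]
force: [0.6, 0.2, 0.7]
grip_width: 0.0005
grip_force: 0.0
```

Request:
servo_tool(
  plan=[
    [0,0,0,0.001,0,0,0],
    [0,0,0,0.001,0,0,0],
    [0,0,0,0.001,0,0,0],
    [0,0,0,0.001,0,0,0],
    [0,0,0,0.001,0,0,0],
    [0,0,0,0.001,0,0,0],
    [0,0,0,0,0,0,0],
    [0,0,0,0,0,0,0],
  ],
)

```text
time_s: 18.4
ee_pos: [0.4865, 0.0527, 0.1046]
eef_rot: [3.142, -0.0, 1.706]
force: [-0.1, 0.4, 0.8]
grip_width: 0.0007
grip_force: 0.0
```

Request:
servo_tool(
  plan=[
    [0,0,0,0.001,0,0,0],
    [0,0,0,0.001,0,0,0],
    [0,0,0,0.001,0,0,0],
    [0,0,0,0.001,0,0,0],
    [0,0,0,0.001,0,0,0],
    [0,0,0,0.001,0,0,0],
    [0,0,0,0,0,0,0],
    [0,0,0,0,0,0,0],
  ],
)

```text
time_s: 19.4
ee_pos: [0.4864, 0.0527, 0.0986]
eef_rot: [-3.142, -0.0, 1.706]
force: [0.6, -0.8, 0.5]
grip_width: 0.0004
grip_force: 0.0
```

```bash
python3 - <<'E'
from h import *
print(pf(),ctrl.get_obs()['force']); c=cam('scene'); cv2.imwrite('pics/s6.png',cv2.resize(c['pixels'][100:280,150:350,::-1],None,fx=3,fy=3))
W=cloud(c); d=W[...,:2]-S; y=1.707; xp=d@[np.cos(y),np.sin(y)]; l=d@[np.sin(y),-np.cos(y)]
for a in np.arange(-.17,.05,.02):
    m=(abs(xp-a)<.01)&(abs(l)<.012)&(W[...,2]>.04)&(W[...,2]<.2); z=W[...,2][m]
    if len(z): print(round(a,2),len(z),np.round(np.percentile(z,[10,50,90]),4))
E
```

```text
[-0.1225  0.0004  0.0986] [ 0.57347876 -0.76969702  0.480075  ]
-0.17 34 [0.0872 0.0933 0.0993]
-0.15 47 [0.0843 0.0961 0.1001]
-0.13 219 [0.0965 0.1327 0.1724]
-0.11 58 [0.0845 0.096  0.1464]
-0.09 38 [0.0873 0.0929 0.0959]
-0.07 41 [0.0803 0.0912 0.0943]
-0.05 34 [0.0803 0.0876 0.0914]
-0.03 47 [0.0438 0.0862 0.0887]
-0.01 96 [0.048  0.0641 0.0872]
0.01 51 [0.0588 0.0807 0.0867]
0.03 34 [0.0758 0.0832 0.0853]
0.05 27 [0.0795 0.0825 0.0838]
```

View pics/s6.png

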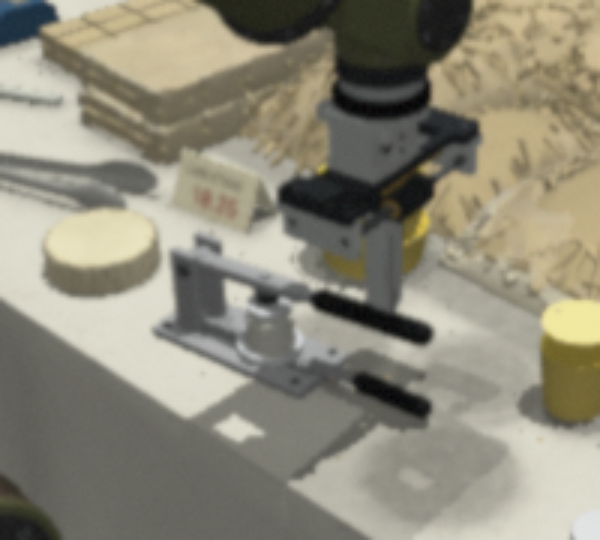

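The crop shows the fingertip on the grip at (380,300). The handle is nearly level, with the pad at (265,297) just at the lid. I'll continue in small steps.

Request:
servo_tool(
  plan=[
    [0,0,0,0.0007,0,0,0],
    [0,0,0,0.0007,0,0,0],
    [0,0,0,0.0007,0,0,0],
    [0,0,0,0.0007,0,0,0],
    [0,0,0,0.0007,0,0,0],
    [0,0,0,0.0005,0,0,0],
    [0,0,0,0,0,0,0],
    [0,0,0,0,0,0,0],
  ],
)

```text
time_s: 20.45
ee_pos: [0.4866, 0.0526, 0.0947]
eef_rot: [3.141, 0.0, 1.706]
force: [-1.3, -2.3, 5.5]
grip_width: 0.0003
grip_force: 2.5
```

Request:
servo_tool(
  plan=[
    [0,0,0,0.0005,0,0,0],
    [0,0,0,0.0005,0,0,0],
    [0,0,0,0.0005,0,0,0],
    [0,0,0,0.0005,0,0,0],
    [0,0,0,0.0005,0,0,0],
    [0,0,0,0,0,0,0],
    [0,0,0,0,0,0,0],
    [0,0,0,0,0,0,0],
  ],
)

```text
time_s: 21.45
ee_pos: [0.4866, 0.0524, 0.0924]
eef_rot: [3.141, 0.0, 1.706]
force: [-1.9, -4.0, 7.5]
grip_width: 0.0005
grip_force: 4.0
```

Request:
servo_tool(
  plan=[
    [0,-0.0002,0,0.0005,0,0,0],
    [0,-0.0002,0,0.0005,0,0,0],
    [0,0,0,0.0005,0,0,0],
    [0,0,0,0.0005,0,0,0],
    [0,0,0,0.0005,0,0,0],
    [0,0,0,0,0,0,0],
    [0,0,0,0,0,0,0],
    [0,0,0,0,0,0,0],
  ],
)

```text
time_s: 22.45
ee_pos: [0.4864, 0.0523, 0.0894]
eef_rot: [-3.141, -0.0, 1.706]
force: [-0.6, 1.0, -0.6]
grip_width: 0.0
grip_force: 0.0
```

The resistance peaked at about 7.5 N and then gave. I'll follow gently to feel that it's home.

Request:
servo_tool(
  plan=[
    [0,0,0,0.0005,0,0,0],
    [0,0,0,0.0005,0,0,0],
    [0,0,0,0.0005,0,0,0],
    [0,0,0,0.0005,0,0,0],
    [0,0,0,0.0005,0,0,0],
    [0,0,0,0.0005,0,0,0],
    [0,0,0,0,0,0,0],
    [0,0,0,0,0,0,0],
  ],
)

```text
time_s: 23.45
ee_pos: [0.4865, 0.0523, 0.0866]
eef_rot: [3.142, 0.0, 1.706]
force: [-0.3, 0.0, -0.1]
grip_width: 0.0007
grip_force: 0.0
```

Request:
servo_tool(
  plan=[
    [0,0,0,0.0004,0,0,0],
    [0,0,0,0.0004,0,0,0],
    [0,0,0,0.0004,0,0,0],
    [0,0,0,0.0004,0,0,0],
    [0,0,0,0.0004,0,0,0],
    [0,0,0,0,0,0,0],
    [0,0,0,0,0,0,0],
    [0,0,0,0,0,0,0],
  ],
)

```text
time_s: 24.45
ee_pos: [0.4865, 0.0523, 0.0846]
eef_rot: [3.142, -0.0, 1.706]
force: [0.3, -0.8, 0.1]
grip_width: 0.0007
grip_force: 0.0
```

Request:
servo_tool(
  plan=[
    [0,0,0,0.0003,0,0,0],
    [0,0,0,0.0003,0,0,0],
    [0,0,0,0.0003,0,0,0],
    [0,0,0,0.0003,0,0,0],
    [0,0,0,0.0003,0,0,0],
    [0,0,0,0,0,0,0],
    [0,0,0,0,0,0,0],
    [0,0,0,0,0,0,0],
  ],
)

```text
time_s: 25.45
ee_pos: [0.4865, 0.0523, 0.0831]
eef_rot: [3.142, 0.0, 1.706]
force: [0.2, 2.0, -0.5]
grip_width: 0.0004
grip_force: 0.0
```

Request:
servo_tool(
  plan=[
    [0,0,0,0.0003,0,0,0],
    [0,0,0,0.0003,0,0,0],
    [0,0,0,0.0003,0,0,0],
    [0,0,0,0.0003,0,0,0],
    [0,0,0,0.0003,0,0,0],
    [0,0,0,0,0,0,0],
    [0,0,0,0,0,0,0],
    [0,0,0,0,0,0,0],
  ],
)

```text
time_s: 26.45
ee_pos: [0.4866, 0.0522, 0.0818]
eef_rot: [3.141, 0.0, 1.706]
force: [-2.4, -0.7, 5.4]
grip_width: 0.0004
grip_force: 2.7
```

Request:
servo_tool(
  plan=[
    [0,0,0,0.0002,0,0,0],
    [0,0,0,0.0002,0,0,0],
    [0,0,0,0,0,0,0],
    [0,0,0,0,0,0,0],
    [0,0,0,0,0,0,0],
    [0,0,0,0,0,0,0],
    [0,0,0,0,0,0,0],
    [0,0,0,0,0,0,0],
  ],
)

```text
time_s: 27.45
ee_pos: [0.4866, 0.0522, 0.0815]
eef_rot: [3.141, 0.0, 1.706]
force: [-3.1, -0.8, 8.4]
grip_width: 0.0003
grip_force: 3.7
```

Request:
servo_tool(
  plan=[
    [0,0,0,-0.005,0,0,0],
    [0,0,0,-0.02,0,0,0],
    [0,0,0,-0.03,0,0,0],
    [0,0,0,-0.03,0,0,0],
    [0,-0.02,0,-0.02,0,0,0],
    [0,-0.02,0,0,0,0,0],
    [0,0,0,0,0,0,0],
    [0,0,0,0,0,0,0],
  ],
)

```text
time_s: 28.45
ee_pos: [0.4917, 0.013, 0.1859]
eef_rot: [-3.141, -0.0, 1.706]
force: [0.4, 1.2, 0.1]
grip_width: 0.0006
grip_force: 0.0
```

```bash
python3 - <<'E'
from h import *
print(pf(),ctrl.get_obs()['force']); c=cam('scene'); cv2.imwrite('pics/s7.png',cv2.resize(c['pixels'][120:300,150:400,::-1],None,fx=3,fy=3))
W=cloud(c); d=W[...,:2]-S; y=1.707; xp=d@[np.cos(y),np.sin(y)]; l=d@[np.sin(y),-np.cos(y)]
m=(xp>-.165)&(xp<-.06)&(abs(l)<.012)&(W[...,2]>.05)&(W[...,2]<.12); print('grip line',np.polyfit(xp[m],W[...,2][m],1))
E
```

```text
[-0.1625  0.0002  0.1859] [0.35728838 1.21376    0.05900828]
grip line [0.02108963 0.08049241]
```

View pics/s7.png

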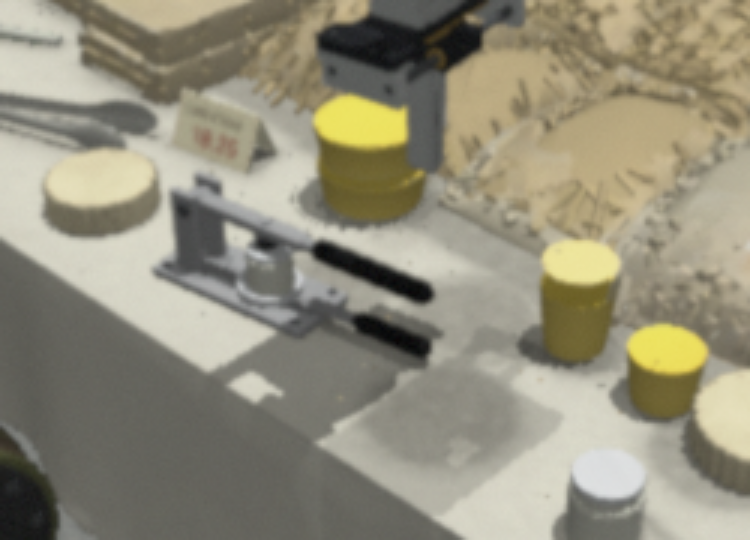

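The crop shows the handle closed down on the pot at (270,270), which stands upright in the seat. The gripper is clear and the cups and curd wheels are undisturbed.

```bash
python3 -c "
from station import ctrl; print(ctrl.hand_in())"
```

```text
the job is handed in; nothing more can be done
None
```

The pot stands upright in the press seat with its lid snapped home: the resistance peaked at about 7.5 N at the grip and gave, and I stopped at 8.4 N, well under the 22 N crush limit. The arm is clear, the cups and curd wheels look undisturbed, and the job was handed in at about 28.5 s.

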